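# Thread the level probe through both guides and hold it for gluing

### The arm

A 6-joint arm with a two-finger parallel gripper is mounted at the origin on the work surface. World frame = base frame: x ahead of the robot, y to its left, z up, the work surface at z = 0. Lengths are in m, angles in rad, forces in N, time in s.
With the tool pointing down it reaches from about 0.35 to 1 m from the base axis. Payload 7.1 kg.
Tool frame: the origin (TCP) lies at the very end of the fingers, on their centre line; the grasp point (between the pads) lies 19 mm behind it; z points along the fingers, y is the direction in which the jaws open and shut (so a half turn about z gives the same grasp; the last joint's range is limited). The gripper opens to 85 mm and grips with 20 to 120 N. Pads are 22 mm wide; open, the fingers measure 114 mm over their backs; the gripper's body (76 mm by 85 mm) begins 54 mm behind the grasp point. The pads swing forward as they close: fully open they stand 13 mm farther back than shut.
Start: joints at [-1.147, 0.423, 1.63, -0, 1.089, -0.019], TCP at [0.268, -0.565, 0.231] pointing down, gripper open.
Joint ranges: [-3, 3], [-0.9, 2.11], [0.09, 2.58], [-1.31, 4.45], [0.11, 2.69], [-2.54, 2.54]. Speed limits (rad/s): [2.39, 2.39, 3.01, 3.14, 3.14, 3.14].

### API

Orientations are given as a rotation vector (axis times angle).
In Python, from rig import arm gives the robot as it stands. The module is installed in compiled form; this text tells all that it offers.
- The arm moves only by the tool carry_out, never from a script. Its argument "targets" is a list of rows, each a list of 5 numbers: the shift along the world's x, y, z in m, then the turn about the world's z in degrees, then the finger opening in m, from 0 to 0.0854. In form: [[dx, dy, dz, twist, gripper], ...]. A call has 1 to 10 rows; each row is the pose to reach, as a shift and turn from the pose measured when the call began; what a row does not reach only later rows make up. A row lasts 1/10 s, in which the tool goes at most 50 mm and 8.59 degrees, less where a joint would pass 70% of its speed; a pose out of reach is approached as far as the arm can. A call with a gripper value outside its range is refused whole. The fingers move at their own pace and stop on an object; "force" is the grip in N (left out, the last holds). Time passes only in rows, so rows that repeat a pose let the fingers close. It gives the time, the measured TCP pose, the force and the opening at its end, in the units of the state.
- arm.state(): the state, without advancing time (a new reading comes with each control period).
- arm.camera(name): name is "side" or "top" or "wrist"; returns the picture (480x640x3 uint8, red, green, blue); there is no depth.
- arm.get_calibration(name): a dict with "K" (3x3 intrinsics, pixels), "R" (3x3) and "t" (3): a world point X has camera coordinates R X + t; the wrist camera has in their place "mount" (4x4, takes a point from camera to tool coordinates, whose origin is the TCP and whose axes are the flange's). Camera axes: x right, y down, z forward; pixel columns grow to the right and rows downward; lengths in m; the calibration is good to about 2 mm. A picture is of the moment at which its call begins: read the wrist's pose just before it. get_calibration takes no time and is no camera call.
- arm.close_job(): hands the job in, once; it reports no verdict.
The state is a dict: "time_s": time; "joint_positions": joint angles; "qvel": joint speeds; "joint_torque": joint torques, N m; "ee_pos": TCP position; "eef_rot": TCP orientation; "wrist_force": force on the tool from outside, world axes, zero at the start; "ft_torque": the same for the moment, N m; "width": opening from 0.0 (shut) to 1.0 (fully open).
Only numpy, scipy, OpenCV 4.12 (cv2) and the standard library are available. Lean on these libraries where they do the work, as an engineer would, in place of code of your own. Each camera call takes 0.05 s, during which the arm holds its last target. There are 200 camera calls.

### The job

Take the longest probe out of the grey rack and thread it tip first, without forcing it, down through the upper guide and then the lower guide of the level-gauge rig. Finish holding it there, still and upright, so that it can be glued: its tip inside the tank but clear of the tank's floor, and its head clear above the upper guide. Leave the short probes, the paper cup and the sensor board where they are.

Things in the scene. Friction and masses are not known exactly. Their poses are not given: they have to be found in the camera images.
- probe_head (a point): Centre of the head of the level probe, the longest of three probes standing loose in the rack (in any of its holes). The head is a black plastic cylinder 24 mm across and 40 mm tall, to be taken between the fingers; a brass connector 12 mm across stands 12 mm above it. The probe's axis is its z, from tip to head; head centre 145 mm above the tip. Mass 60 to 130 g.
- probe_tip (a point): Centre of the flat lower end of the level probe, on its axis, 145 mm below probe_head; same axes. The shaft is round steel, 10 mm across and 125 mm long from tip to head; its last 4 mm taper to 6 mm.
- rack: Grey block, fixed on the table, 66 (x) by 176 (y) by 45 mm tall, with three upright holes 13 mm wide and 38 mm deep at y = -58, 0, 58 mm. Origin: centre of its underside, z up. The probes stand on the holes' bottoms, 7 mm above the table, and come straight up. The short probes' tops are at most 111 mm above the table; the level probe's head is 132 to 172 mm above it.
- rig: Level-gauge rig, fixed, turned up to 40 degrees either way. Origin: on the upright axis of both guides, at the table top; z up. Clear open tank 110 mm square about that axis: inner floor 10 mm, rim 48 mm above the table. On the +y side, 81 mm from the axis, a clear column 30 by 25 mm with a red cap (34 by 29 mm, top 160 mm above the table) carries two white arms that hold the guides.
- upper_guide (a point): Centre of the mouth (top edge) of the upper guide, a black plastic upright bushing 20 mm long, 138 mm above the table; axes of the rig. Bore 14 mm; over the top 8 mm it flares to about 24 mm (33 mm outside). Its open lower end is 118 mm above the table.
- lower_guide (a point): Centre of the mouth of the lower guide, the same bushing straight below the upper one: mouth 76 mm, lower end 56 mm above the table; axes of the rig.
- short_a: A short probe standing in the rack, to be left there: shaft 10 mm across and 70 mm long, black head 24 mm across and 22 mm tall. Origin: its tip, z up.
- short_b: A short probe standing in the rack, to be left there: shaft 10 mm across and 62 mm long, black head 20 mm across and 28 mm tall. Origin: its tip, z up.
- cup: Empty white paper cup, 76 mm across its rim and 88 mm tall, to be left alone. Origin: centre of its underside, z up.
- sensor: Small green sensor board, 32 by 24 mm, with a white dome, 25 mm tall in all, lying on the cloth; to be left alone. Origin: centre of its underside, z up.

How it is judged:
By the outcome, as a careful person would: the job done as asked, in the order asked, and still so for the second after the job is handed in, while the arm keeps its last pose, push and grip.
It also fails if it takes over 56 s, if anything falls off the work surface, if the arm or the gripper's body presses on something with over 40 N, if the wrist force passes 120 N, or if a joint passes its speed limit or range.

## Working session

There is one attempt and no reset: what is moved stays moved. The work goes in short steps, Python scripts to look and compute and a tool call to move; the robot and the scene stay as the last step left them, time stands still between calls to the robot, and variables do not carry over. Pictures are saved under pics/ and viewed, about 8 in all and at most 12, crops included, and the job is handed in when it is done.

Besides the shell and the picture viewer there is one more tool, called in YAML: its name, and indented under it one key for each argument. carry_out: Moves the arm, as the interface text tells. Its arguments: {"type":"object","properties":{"targets":{"type":"array","items":{"type":"array","items":{"type":"number"}}},"force":{"type":"number"}},"required":["targets"]}

```bash
mkdir -p pics; cat > h.py <<'E'
import numpy as np, cv2
from rig import arm
def snap(n,f):
    im=arm.camera(n); cv2.imwrite(f'pics/{f}.png',im[:,:,::-1]); return im
def ray(n,u,v):
    c=arm.get_calibration(n); R=np.array(c['R']);t=np.array(c['t'])
    d=R.T@np.linalg.inv(c['K'])@np.array([u,v,1.]); return -R.T@t,d
def onz(n,u,v,z):
    o,d=ray(n,u,v); return o+d*(z-o[2])/d[2]
def proj(n,X):
    c=arm.get_calibration(n); p=np.array(c['K'])@(np.array(c['R'])@np.array(X)+np.array(c['t'])); return p[:2]/p[2]
def two(a,ua,b,ub):
    o1,d1=ray(a,*ua);o2,d2=ray(b,*ub)
    s=np.linalg.lstsq(np.c_[d1,-d2],o2-o1,rcond=None)[0]
    p,q=o1+d1*s[0],o2+d2*s[1]; return (p+q)/2,np.linalg.norm(p-q)
E
python3 - <<'E'
from h import *
for n in('top','side'):
    snap(n,n+'0'); c=arm.get_calibration(n); print(n,np.round(c['K'],1).tolist(),np.round(c['R'],3).tolist(),np.round(-np.array(c['R']).T@c['t'],3))
print(arm.get_calibration('wrist')); print(arm.state())
E
```

```text
top [[463.2, 0.0, 323.6], [0.0, 463.2, 240.2], [0.0, 0.0, 1.0]] [[-0.028, -1.0, -0.013], [-0.985, 0.03, -0.17], [0.17, 0.008, -0.985]] [0.394 0.028 1.081]
side [[475.2, 0.0, 320.9], [0.0, 475.2, 241.3], [0.0, 0.0, 1.0]] [[-0.703, -0.711, -0.002], [-0.415, 0.412, -0.811], [0.578, -0.57, -0.584]] [0.134 0.462 0.566]
{'K': array([[347.96842844,   0.        , 316.97027653],
       [  0.        , 347.96842844, 240.964048  ],
       [  0.        ,   0.        ,   1.        ]]), 'mount': array([[-1.93510580e-04, -9.53454071e-01, -3.01538218e-01,
         7.68610776e-02],
       [ 9.99999834e-01, -2.07094121e-05, -5.76262193e-04,
         2.00226612e-04],
       [ 5.43194855e-04, -3.01538280e-01,  9.53453917e-01,
        -1.41146004e-01],
       [ 0.00000000e+00,  0.00000000e+00,  0.00000000e+00,
         1.00000000e+00]])}
{'time_s': 0.1, 'joint_positions': array([-1.14700103e+00,  4.23766330e-01,  1.63062984e+00,  1.37586064e-05,
        1.08859754e+00, -1.89890303e-02]), 'qvel': array([ 0.00030958,  0.000625  , -0.00135727,  0.00021278,  0.00085015,
       -0.00090433]), 'joint_torque': array([ 4.62304627e-05, -5.58423042e+01, -2.82445532e+01,  6.01634966e-06,
        2.97480248e-03, -1.12809329e-05]), 'ee_pos': array([ 0.2676112 , -0.56425171,  0.23061584]), 'eef_rot': array([-3.06357566e+00, -6.89544400e-01,  4.23473620e-04]), 'wrist_force': array([-0.07415303,  0.02619486, -0.96939003]), 'ft_torque': array([ 0.0405708 ,  0.00268314, -0.07128506]), 'width': 0.9997784463393808}
```

View pics/top0.png

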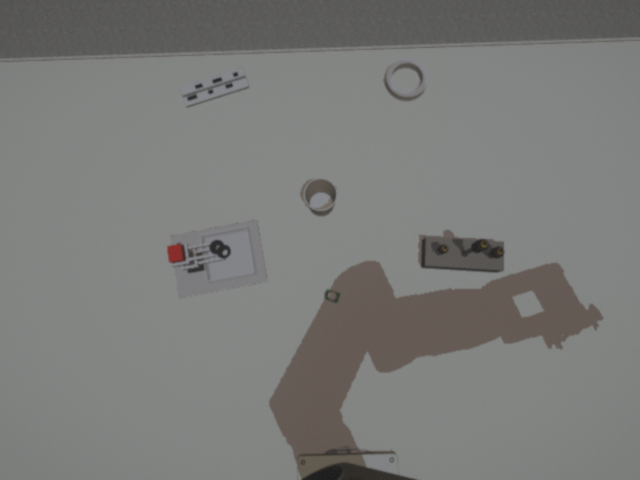

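View pics/side0.png

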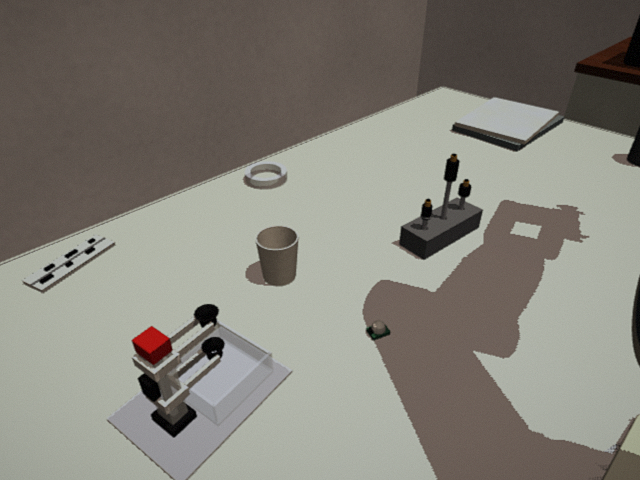

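The top view shows the rig at about (225,250) with its red cap at (176,253), and the rack at (462,254) with heads at (443,248), (484,244) and (498,252). In the side view the long probe is in the middle hole, head at (452,168). The cup is at (320,195) and the sensor at (332,296), both top view. Next I'll enlarge crops to measure.

```bash
python3 - <<'E'
from h import *
t=cv2.imread('pics/top0.png');s=cv2.imread('pics/side0.png')
def crop(im,x,y,w,h): return cv2.resize(np.clip(im[y:y+h,x:x+w]*1.5,0,255).astype(np.uint8),(400,300),interpolation=cv2.INTER_NEAREST)
m=np.vstack([np.hstack([crop(t,415,220,100,75),crop(t,165,215,100,75)]),np.hstack([crop(s,385,145,160,120),crop(s,110,280,200,150)])])
cv2.imwrite('pics/mos.png',m)
# red cap
hs=cv2.cvtColor(t,cv2.COLOR_BGR2HSV)
def red(im):
    h=cv2.cvtColor(im,cv2.COLOR_BGR2HSV);return ((h[...,0]<8)|(h[...,0]>172))&(h[...,1]>180)&(h[...,2]>60)
for n,im in(('top',t),('side',s)):
    m=red(im).astype(np.uint8); k,l,st,c=cv2.connectedComponentsWithStats(m); i=1+st[1:,4].argmax(); print(n,st[i],c[i]); 
E
```

```text
Traceback (most recent call last):
ValueError: attempt to get argmax of an empty sequence
```

View pics/mos.png

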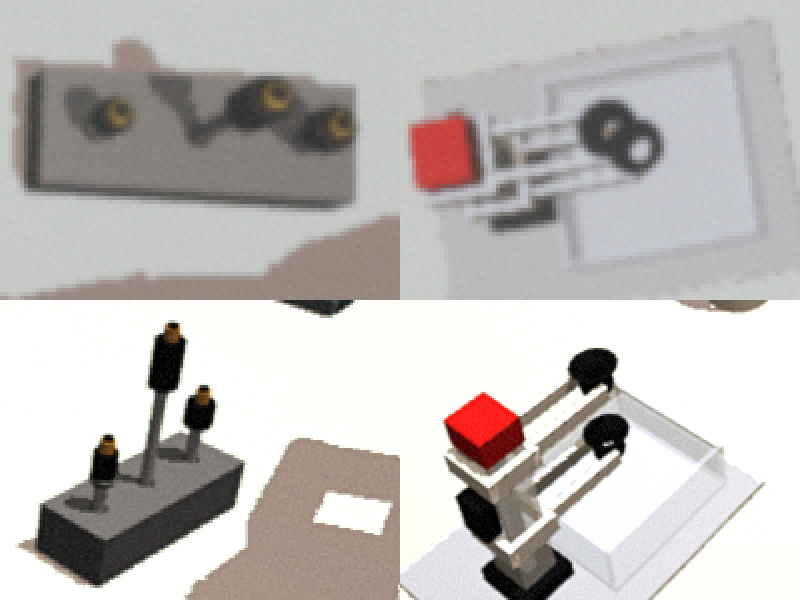

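The crops (4x top, 2 to 2.5x side) show, in the original top image, the long probe's connector at (484,244), the upper guide at (216.2,247) and the lower guide at (224.3,251.7). In the side image, the upper mouth is at (206,311.5), the lower mouth at (213,345) and the long head's centre at (452,170).

```bash
python3 - <<'E'
from h import *
t=cv2.imread('pics/top0.png')
print(np.round([onz('top',484,244.2,.182),onz('side',452,169.8,.152),onz('top',443.7,248,.1),onz('top',499,251.2,.1)],4))
print('guides',np.round([onz('top',216.2,247,.138),onz('top',224.3,251.7,.076),onz('side',206,311.5,.138),onz('side',213,345,.076)],4))
# red cap
for n,zz in(('top',.16),):
    im=cv2.imread(f'pics/{n}0.png').astype(int)
    m=((im[...,2]>90)&(im[...,2]>2.2*im[...,1])).astype(np.uint8); k,l,st,c=cv2.connectedComponentsWithStats(m); i=1+st[1:,4].argmax(); print(n,st[i],c[i],onz(n,*c[i],zz))
# dark guide rings mask
g=t.max(2)[235:265,205:240]; 
for th in(60,75,90):
    m=(g<th).astype(np.uint8);k,l,st,c=cv2.connectedComponentsWithStats(m);print(th,[(s.tolist(),np.round(cc+[205,235],1).tolist()) for s,cc in zip(st[1:],c[1:]) if s[4]>20])
# rack top outline corners in crop: ul(40,70) ur(354,88) lr(354,205) ll(38,190)
for p in((40,70),(354,86),(354,203),(38,188)): print(np.round(onz('top',415+p[0]/4,220+p[1]/4,.045),4))
# brass mask
im=t.astype(int);m=((im[...,2]-im[...,0]>35)).astype(np.uint8); m[:,:415]=0;m[:,510:]=0;m[:235]=0;m[265:]=0
k,l,st,c=cv2.connectedComponentsWithStats(m)
for s,cc in zip(st[1:],c[1:]):
    if s[4]>5: print('brass',s,np.round(cc,2),np.round(onz('top',*cc,.182),4))
for nm,u,v in(('cup',320,195),('sens',332,296)): print(nm,onz('top',u,v,.05 if nm=='cup' else .01))
E
```

```text
[[ 0.532  -0.2786  0.182 ]
 [ 0.5333 -0.2788  0.152 ]
 [ 0.5389 -0.2202  0.1   ]
 [ 0.5285 -0.337   0.1   ]]
guides [[0.5495 0.2576 0.138 ]
 [0.5487 0.2547 0.076 ]
 [0.5516 0.2572 0.138 ]
 [0.5506 0.2572 0.076 ]]
top [168 244  15  18 205] [175.04878049 252.95121951] [0.53618559 0.3352602  0.16      ]
60 [([5, 6, 20, 17, 164], [218.7, 248.3])]
75 [([5, 5, 20, 18, 208], [218.9, 248.4])]
90 [([4, 5, 22, 19, 243], [219.1, 248.5])]
[ 0.5723 -0.1936  0.045 ]
[ 0.5578 -0.3696  0.045 ]
[ 0.4917 -0.3634  0.045 ]
[ 0.5053 -0.1882  0.045 ]
brass [482 244   4   3   9] [483.33 245.33] [ 0.5297 -0.2771  0.182 ]
cup [0.6777586  0.04137204 0.05      ]
sens [0.44848729 0.02073939 0.01      ]
```

carry_out:
  targets:
    - [0.03, 0.03, 0.03, 6, 0.085]
    - [0.06, 0.06, 0.03, 12, 0.085]
    - [0.09, 0.09, 0.03, 18, 0.085]
    - [0.12, 0.12, 0.03, 24, 0.085]
    - [0.15, 0.15, 0.03, 32, 0.085]
    - [0.18, 0.18, 0.03, 40, 0.085]
    - [0.21, 0.21, 0.03, 47, 0.085]
    - [0.24, 0.25, 0.03, 54, 0.085]
    - [0.264, 0.285, 0.03, 60, 0.085]
    - [0.264, 0.285, 0.03, 60, 0.085]
  force: 40

```text
time_s: 1.1
ee_pos: [0.5339, -0.2751, 0.2602]
eef_rot: [-2.3, -2.137, -0.0]
wrist_force: [-0.2, 0.4, 0.4]
width: 0.997
```

```bash
python3 - <<'E'
from h import *
from scipy.spatial.transform import Rotation as Ro
s=arm.state(); R=Ro.from_rotvec(s['eef_rot']).as_matrix(); print(s['time_s'],s['ee_pos'],R.round(4).tolist(),s['wrist_force'])
im=snap('wrist','w1')
c=arm.get_calibration('wrist')
def wp(X):
    p=np.linalg.inv(c['mount'])@np.r_[R.T@(np.array(X)-s['ee_pos']),1]; q=c['K']@p[:3]; return q[:2]/q[2]
for z in(.184,.172,.132,.045): print(z,wp([.532,-.279,z]))
E
```

```text
1.1 [ 0.53392509 -0.27511365  0.26020328] [[0.0732, 0.9973, -0.0013], [0.9973, -0.0732, 0.0015], [0.0014, -0.0014, -1.0]] [-0.24409071  0.39235429  0.36295645]
0.184 [315.02937209 258.62947081]
0.172 [315.13926575 252.64364268]
0.132 [315.44097561 236.20972371]
0.045 [315.87894396 212.35390296]
```

View pics/w1.png

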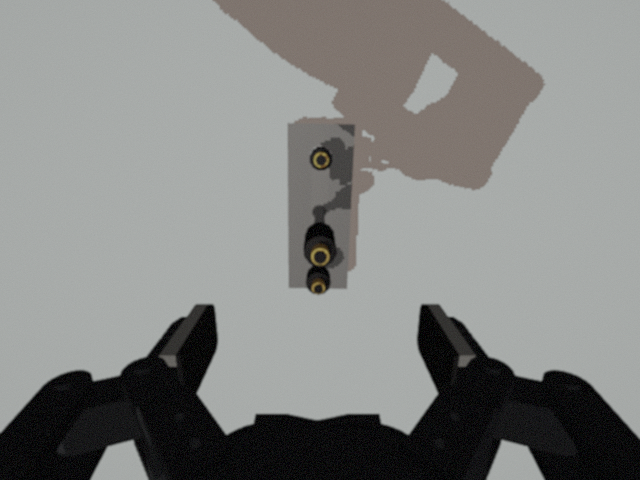

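The wrist view shows the long probe's connector at (319.5,256.5), centred between the jaws and within about 3 mm of the prediction. The probe is at about (0.534, -0.278). I'll descend with the jaws open, then close.

carry_out:
  targets:
    - [0, -0.003, -0.02, 0, 0.085]
    - [0, -0.003, -0.04, 0, 0.085]
    - [0, -0.003, -0.06, 0, 0.085]
    - [0, -0.003, -0.08, 0, 0.085]
    - [0, -0.003, -0.1, 0, 0.085]
    - [0, -0.003, -0.115, 0, 0.085]
    - [0, -0.003, -0.127, 0, 0.085]
    - [0, -0.003, -0.127, 0, 0.06]
    - [0, -0.003, -0.127, 0, 0.04]
    - [0, -0.003, -0.127, 0, 0.03]

```text
time_s: 2.15
ee_pos: [0.5333, -0.2804, 0.1341]
eef_rot: [-2.305, -2.134, 0.001]
wrist_force: [0.1, 0.3, 0.1]
width: 0.513
```

carry_out:
  targets:
    - [0, 0, 0, 0, 0.026]
    - [0, 0, 0, 0, 0.02]
    - [0, 0, 0, 0, 0.015]
    - [0, 0, 0, 0, 0.015]
    - [0, 0, 0, 0, 0.015]
    - [0, 0, 0, 0, 0.015]

```text
time_s: 2.75
ee_pos: [0.5341, -0.2807, 0.1351]
eef_rot: [2.304, 2.133, 0.0]
wrist_force: [1.0, 0.3, 5.5]
width: 0.269
```

```bash
python3 - <<'E'
from h import *
s=arm.state(); print(s['ee_pos'],s['wrist_force'],s['ft_torque'],s['width']*85.4)
a=snap('side','s2')[140:260,385:545]; b=snap('wrist','w2')
m=np.hstack([cv2.resize(a,(400,300)),cv2.resize(b,(400,300))])
cv2.imwrite('pics/m2.png',np.clip(m[:,:,::-1]*1.5,0,255).astype(np.uint8))
E
```

```text
[ 0.53408963 -0.28071571  0.13507322] [1.02578912 0.3098682  5.48315839] [-0.01252803 -0.16634077  0.07212019] 22.961780186986804
```

View pics/m2.png

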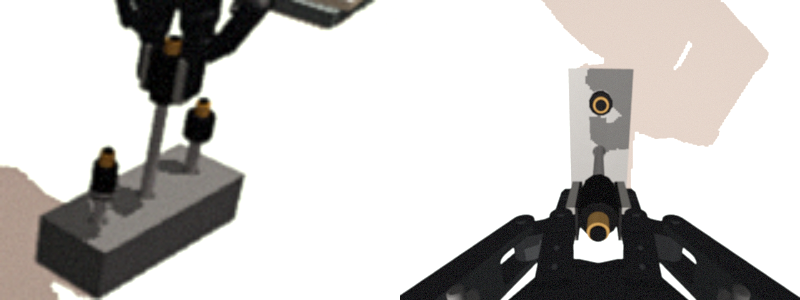

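The head is held between the pads at a 23 mm opening, and the short probes haven't moved. I'll lift straight up with a firmer grip.

carry_out:
  targets:
    - [0, 0, 0, 0, 0.015]
    - [0, 0, 0.008, 0, 0.015]
    - [0, 0, 0.018, 0, 0.015]
    - [0, 0, 0.03, 0, 0.015]
    - [0, 0, 0.045, 0, 0.015]
    - [0, 0, 0.065, 0, 0.015]
    - [0, 0, 0.09, 0, 0.015]
    - [0, 0, 0.12, 0, 0.015]
    - [0, 0, 0.15, 0, 0.015]
    - [0, 0, 0.175, 0, 0.015]
  force: 70

```text
time_s: 3.85
ee_pos: [0.5343, -0.2808, 0.3133]
eef_rot: [2.302, 2.132, 0.001]
wrist_force: [-0.1, -0.5, -1.2]
width: 0.26
```

```bash
python3 - <<'E'
from h import *
s=arm.state(); print(s['ee_pos'],s['eef_rot'],s['wrist_force'],s['width']*85.4)
E
```

```text
[ 0.53426671 -0.28083978  0.31326082] [2.30212673e+00 2.13187814e+00 1.37183950e-03] [-0.14041442 -0.47769404 -1.24117044] 22.202226018143413
```

carry_out:
  targets:
    - [0, 0.01, 0, 0, 0.015]
    - [0, 0.03, 0, 1, 0.015]
    - [0.002, 0.06, 0, 2, 0.015]
    - [0.003, 0.095, 0, 3, 0.015]
    - [0.004, 0.13, 0, 4, 0.015]
    - [0.005, 0.165, 0, 5, 0.015]
    - [0.006, 0.2, 0, 6, 0.015]
    - [0.007, 0.235, 0, 7, 0.015]
    - [0.008, 0.265, 0, 8, 0.015]
    - [0.008, 0.29, 0, 8, 0.015]

```text
time_s: 4.85
ee_pos: [0.5403, 0.0122, 0.3114]
eef_rot: [2.147, 2.293, -0.001]
wrist_force: [0.0, 0.6, -0.7]
width: 0.263
```

carry_out:
  targets:
    - [0.001, 0.03, 0, 1, 0.015]
    - [0.002, 0.06, 0, 2, 0.015]
    - [0.003, 0.095, 0, 3, 0.015]
    - [0.004, 0.13, 0, 4, 0.015]
    - [0.005, 0.165, 0, 5, 0.015]
    - [0.006, 0.195, 0, 6, 0.015]
    - [0.007, 0.22, 0, 7, 0.015]
    - [0.008, 0.235, 0, 7, 0.015]
    - [0.008, 0.243, 0, 7, 0.015]
    - [0.008, 0.246, 0, 7, 0.015]

```text
time_s: 5.85
ee_pos: [0.5475, 0.2587, 0.3107]
eef_rot: [2.002, 2.421, -0.004]
wrist_force: [0.1, -0.1, -0.6]
width: 0.263
```

```bash
python3 - <<'E'
from h import *
s=arm.state(); print(s['ee_pos'],s['eef_rot'],s['wrist_force'],s['width']*85.4)
a=snap('side','s3')[200:380,110:310]; b=snap('wrist','w3'); snap('top','t3')
m=np.hstack([cv2.resize(a,(400,360),interpolation=0),cv2.resize(b[:,80:560],(400,400))[40:]])
cv2.imwrite('pics/m3.png',np.clip(m[:,:,::-1]*1.5,0,255).astype(np.uint8))
E
```

```text
[0.54747419 0.25865839 0.31065331] [ 2.00202764  2.42050847 -0.00359738] [ 0.07926912 -0.08399353 -0.62070174] 22.499605172496125
```

View pics/m3.png

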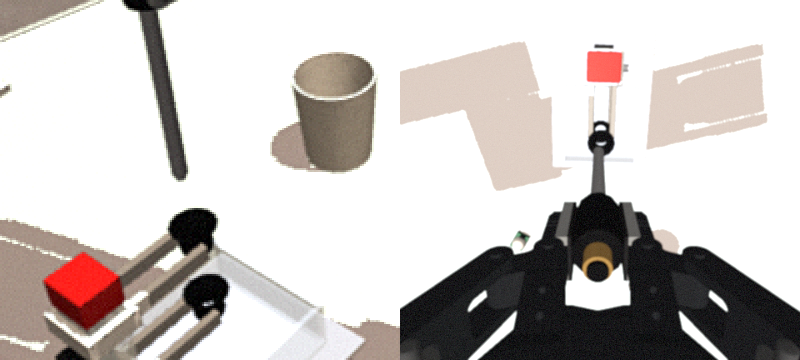

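The side view shows the tip at (200,288.5), hanging above the upper mouth at (206.5,311). In the wrist view the shaft points down to the guide. Now I'll fit the shaft axis numerically.

```bash
cat > fit.py <<'E'
from h import *
from scipy.spatial.transform import Rotation as Ro
def wray(s,u,v):
    c=arm.get_calibration('wrist');R=Ro.from_rotvec(s['eef_rot']).as_matrix();M=c['mount']
    d=R@M[:3,:3]@np.linalg.inv(c['K'])@np.array([u,v,1.]); return s['ee_pos']+R@M[:3,3],d
def wproj(s,X):
    c=arm.get_calibration('wrist');R=Ro.from_rotvec(s['eef_rot']).as_matrix()
    p=np.linalg.inv(c['mount'])@np.r_[R.T@(np.array(X)-s['ee_pos']),1]; q=c['K']@p[:3]; return q[:2]/q[2]
def rows(im,y0,y1,x0,x1,th):
    g=im.max(2).astype(int); P=[]
    for y in range(y0,y1):
        xs=np.where(g[y,x0:x1]<th)[0]
        if len(xs): P.append((x0+xs.mean(),y,len(xs)))
    return np.array(P)
E
python3 - <<'E'
from fit import *
s=arm.state(); a=cv2.imread('pics/s3.png'); b=cv2.imread('pics/w3.png')
S=rows(a,210,291,170,215,90); print(S[::8].round(1).tolist(),S[-4:].tolist())
W=rows(b,200,290,295,340,90); print(W[::5].round(1).tolist())
fs=np.polyfit(S[:70,1],S[:70,0],1); print('side',fs)
e=s['ee_pos']
for z in(.3,.25,.19): print(z,proj('side',[e[0],e[1],z]).round(1),wproj(s,[e[0],e[1],z]).round(1))
print('guide',proj('side',[.5503,.2567,.138]),wproj(s,[.5503,.2567,.138]),wproj(s,[.5503,.2567,.076]))
E
```

```text
[[185.0, 210.0, 9.0], [186.0, 218.0, 9.0], [188.0, 226.0, 9.0], [189.0, 234.0, 9.0], [191.0, 242.0, 9.0], [192.5, 250.0, 8.0], [194.0, 258.0, 9.0], [195.5, 266.0, 8.0], [197.5, 274.0, 8.0], [198.5, 282.0, 8.0]] [[199.5, 286.0, 8.0], [199.5, 287.0, 6.0], [200.0, 288.0, 5.0], [199.5, 289.0, 4.0]]
[[321.9, 200.0, 7.0], [321.0, 205.0, 19.0], [320.5, 210.0, 26.0], [320.5, 215.0, 30.0], [321.0, 220.0, 20.0], [321.0, 225.0, 29.0], [320.5, 230.0, 22.0], [318.5, 235.0, 12.0], [317.5, 240.0, 12.0], [317.5, 245.0, 12.0], [317.5, 250.0, 12.0], [318.0, 255.0, 13.0], [317.5, 260.0, 14.0], [317.5, 265.0, 14.0], [317.5, 270.0, 16.0], [317.5, 275.0, 16.0], [317.0, 280.0, 17.0], [317.5, 285.0, 32.0]]
side [  0.1978917  143.05119412]
0.3 [186.  204.2] [317.6 297.6]
0.25 [193.4 241.8] [317.5 260.8]
0.19 [201.3 282. ] [317.4 233.5]
guide [206.93579073 311.82009278] [319.44790811 218.90286407] [319.06358982 205.21137938]
```

carry_out:
  targets:
    - [0.002, -0.002, 0, 0, 0.015]
    - [0.0038, -0.0049, -0.005, 0, 0.015]
    - [0.0038, -0.0049, -0.015, 0, 0.015]
    - [0.0038, -0.0049, -0.025, 0, 0.015]
    - [0.0038, -0.0049, -0.033, 0, 0.015]
    - [0.0038, -0.0049, -0.038, 0, 0.015]
    - [0.0038, -0.0049, -0.038, 0, 0.015]

```text
time_s: 6.7
ee_pos: [0.5514, 0.2525, 0.272]
eef_rot: [2.004, 2.42, -0.005]
wrist_force: [-1.3, 0.6, -2.3]
width: 0.264
```

```bash
python3 - <<'E'
from fit import *
s=arm.state(); print(s['time_s'],s['ee_pos'],s['eef_rot'],s['wrist_force'],s['width']*85.4)
a=snap('side','s4'); b=snap('wrist','w4')
S=rows(a,240,300,175,215,90); f=np.polyfit(S[:45,1],S[:45,0],1); print('side',f,np.polyval(f,[311.5,345]))
W=rows(b,190,300,295,345,90); print(W[::4].round(1).tolist())
e=s['ee_pos']; print(proj('side',[e[0],e[1],.138]),proj('side',[e[0],e[1],.26]),wproj(s,[e[0],e[1],.138]))
m=np.hstack([cv2.resize(a[270:370,165:245],(480,600),interpolation=0)[:600],cv2.resize(b[180:280,293:346],(318,600),interpolation=0)])
cv2.imwrite('pics/m4.png',np.clip(m[:,:,::-1]*2.,0,255).astype(np.uint8))
E
```

```text
6.7 [0.55137947 0.25245161 0.27200452] [ 2.00377673  2.4195146  -0.00509593] [-1.32308813  0.5751864  -2.2828411 ] 22.535779610961068
side [  0.19519104 147.27105841] [208.07306763 214.6119675 ]
[[317.5, 193.0, 8.0], [318.5, 197.0, 22.0], [319.2, 201.0, 9.0], [320.2, 205.0, 8.0], [318.0, 209.0, 25.0], [318.0, 213.0, 31.0], [318.5, 217.0, 34.0], [317.9, 221.0, 30.0], [318.0, 225.0, 27.0], [318.0, 229.0, 33.0], [318.0, 233.0, 29.0], [318.0, 237.0, 21.0], [317.5, 241.0, 12.0], [317.5, 245.0, 12.0], [317.5, 249.0, 12.0], [318.0, 253.0, 13.0], [318.0, 257.0, 13.0], [317.5, 261.0, 14.0], [317.5, 265.0, 14.0], [317.5, 269.0, 14.0], [317.5, 273.0, 16.0], [317.5, 277.0, 16.0], [317.0, 281.0, 19.0], [317.5, 285.0, 32.0], [316.5, 289.0, 40.0], [319.1, 293.0, 47.0], [319.5, 297.0, 50.0]]
[209.26248214 309.76010719] [194.30363488 231.68089221] [317.69264939 229.01341182]
```

View pics/m4.png

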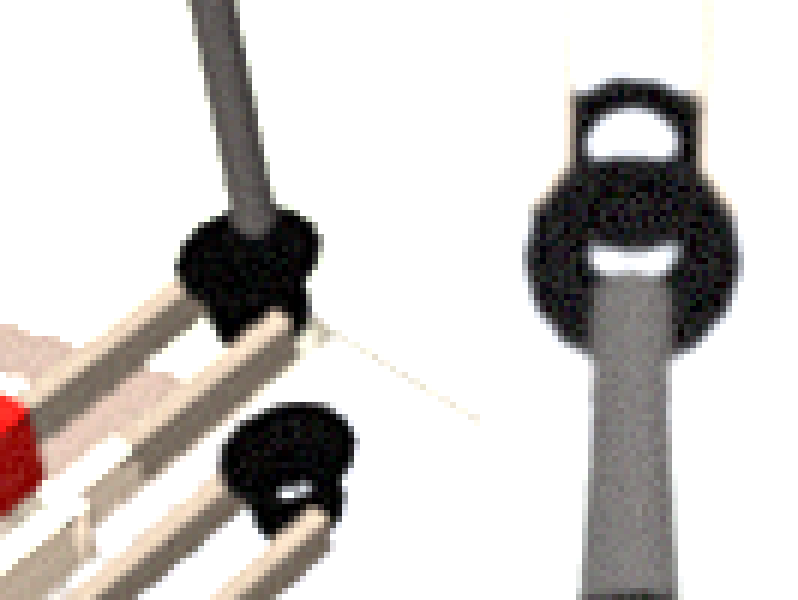

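Side view: shaft axis at x=208.1 against a mouth centre of 206.5, and 214.6 against 212.9 at the lower guide. Wrist view: shaft at 317.6 against the guide at 318. Moving about 2.4 mm in +y should centre it, then I'll go gently into the flare.

carry_out:
  targets:
    - [-0.0002, 0.0012, 0, 0, 0.015]
    - [-0.0002, 0.0024, 0, 0, 0.015]
    - [-0.0002, 0.0024, 0, 0, 0.015]
    - [-0.0002, 0.0024, -0.003, 0, 0.015]
    - [-0.0002, 0.0024, -0.006, 0, 0.015]
    - [-0.0002, 0.0024, -0.008, 0, 0.015]
    - [-0.0002, 0.0024, -0.008, 0, 0.015]
    - [-0.0002, 0.0024, -0.008, 0, 0.015]

```text
time_s: 7.6
ee_pos: [0.5517, 0.2551, 0.2651]
eef_rot: [2.003, 2.419, -0.003]
wrist_force: [-0.4, -0.4, -0.7]
width: 0.261
```

```bash
cat > chk.py <<'E'
from fit import *
import sys
k=sys.argv[1]
s=arm.state(); print(s['time_s'],s['ee_pos'].round(4),s['eef_rot'].round(4),s['wrist_force'].round(2),s['ft_torque'].round(3),'tip z',s['ee_pos'][2]-.1281)
a=snap('side','s'+k); b=snap('wrist','w'+k)
S=rows(a,250,300,175,215,90); f=np.polyfit(S[:35,1],S[:35,0],1); print('side slope',f[0],'at mouths',np.polyval(f,[311.5,345]),'want 206.5 212.9')
W=rows(b,190,300,295,345,90); sh=W[(W[:,2]>10)&(W[:,2]<18)&(W[:,1]>240)]; gd=W[(W[:,2]>24)&(W[:,1]<245)]
print('wrist shaft',sh[:,0].mean(),'guide',gd[:,0].mean(), 'guide rows',gd[:,1].min(),gd[:,1].max())
m=np.hstack([cv2.resize(a[270:370,165:245],(480,600),interpolation=0)[:600],cv2.resize(b[180:280,293:346],(318,600),interpolation=0)])
cv2.imwrite(f'pics/m{k}.png',np.clip(m[:,:,::-1]*2.,0,255).astype(np.uint8))
E
python3 chk.py 5
```

```text
7.6 [0.5517 0.2551 0.2651] [ 2.0033  2.4189 -0.0028] [-0.36 -0.38 -0.66] [-0.008  0.007  0.013] tip z 0.13697139545982534
side slope 0.20098039215686322 at mouths [206.01505602 212.74789916] want 206.5 212.9
wrist shaft 317.52777777777777 guide 317.1484383000512 guide rows 215.0 241.0
```

The alignment now agrees within about 0.5 px in both views. I'll descend through the flare in small steps and watch the force.

carry_out:
  targets:
    - [-0.0003, -0.0002, -0.002, 0, 0.015]
    - [-0.0003, -0.0002, -0.004, 0, 0.015]
    - [-0.0003, -0.0002, -0.006, 0, 0.015]
    - [-0.0003, -0.0002, -0.008, 0, 0.015]
    - [-0.0003, -0.0002, -0.01, 0, 0.015]
    - [-0.0003, -0.0002, -0.012, 0, 0.015]
    - [-0.0003, -0.0002, -0.014, 0, 0.015]
    - [-0.0003, -0.0002, -0.014, 0, 0.015]

```text
time_s: 8.5
ee_pos: [0.5514, 0.2549, 0.2509]
eef_rot: [2.003, 2.419, -0.003]
wrist_force: [0.4, 0.1, -1.6]
width: 0.261
```

```bash
python3 chk.py 6
```

```text
8.5 [0.5514 0.2549 0.2509] [ 2.0033  2.419  -0.0031] [ 0.43  0.15 -1.57] [-0.012 -0.023 -0.031] tip z 0.12280207726559933
side slope 0.19005602240896521 at mouths [205.92892157 212.29579832] want 206.5 212.9
wrist shaft 317.43548387096774 guide 317.70124633431084 guide rows 217.0 244.0
```

View pics/m6.png

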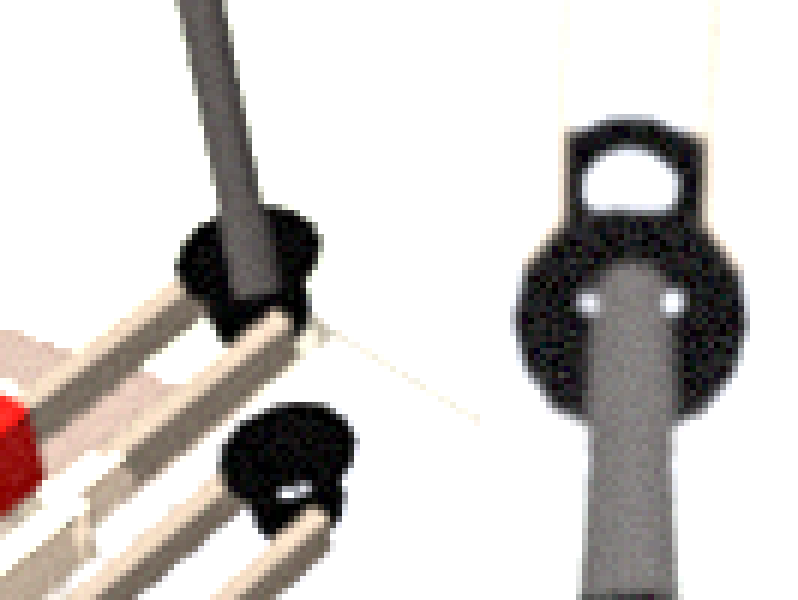

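The tip is inside the upper bore: light shows on both sides of the shaft in the wrist view, and the side view shows the shaft going into the mouth. Forces are about 1 N. I'll continue slowly.

carry_out:
  targets:
    - [0, 0, -0.003, 0, 0.015]
    - [0, 0, -0.007, 0, 0.015]
    - [0, 0, -0.011, 0, 0.015]
    - [0, 0, -0.015, 0, 0.015]
    - [0, 0, -0.019, 0, 0.015]
    - [0, 0, -0.023, 0, 0.015]
    - [0, 0, -0.027, 0, 0.015]
    - [0, 0, -0.031, 0, 0.015]
    - [0, 0, -0.035, 0, 0.015]
    - [0, 0, -0.038, 0, 0.015]

```text
time_s: 9.6
ee_pos: [0.5515, 0.2549, 0.2128]
eef_rot: [2.003, 2.419, -0.003]
wrist_force: [0.4, -0.5, -0.4]
width: 0.261
```

```bash
python3 chk.py 7
```

```text
9.6 [0.5515 0.2549 0.2128] [ 2.0033  2.4189 -0.0027] [ 0.41 -0.46 -0.39] [0.062 0.044 0.033] tip z 0.08471916496732715
side slope 0.11386554621848757 at mouths [203.58130252 207.39579832] want 206.5 212.9
wrist shaft 317.5 guide 318.26744833068364 guide rows 212.0 244.0
```

View pics/m7.png

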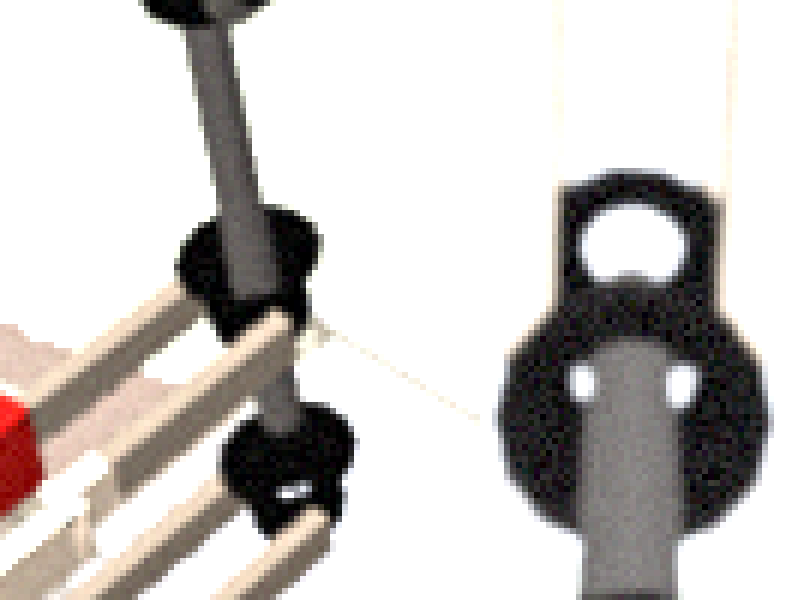

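The tip is just above the lower mouth and centred in both views, with side gaps even. I'll descend into the lower guide.

carry_out:
  targets:
    - [0.0002, 0, -0.003, 0, 0.015]
    - [0.0002, 0, -0.006, 0, 0.015]
    - [0.0002, 0, -0.009, 0, 0.015]
    - [0.0002, 0, -0.012, 0, 0.015]
    - [0.0002, 0, -0.015, 0, 0.015]
    - [0.0002, 0, -0.018, 0, 0.015]
    - [0.0002, 0, -0.021, 0, 0.015]
    - [0.0002, 0, -0.024, 0, 0.015]

```text
time_s: 10.5
ee_pos: [0.5515, 0.2548, 0.1884]
eef_rot: [2.003, 2.419, -0.004]
wrist_force: [0.2, -0.0, -1.7]
width: 0.263
```

```bash
python3 chk.py 8
```

```text
10.5 [0.5515 0.2548 0.1884] [ 2.0034  2.4191 -0.0035] [ 0.16 -0.   -1.73] [-0.01   0.032 -0.056] tip z 0.060333420087091194
side slope 0.23224554686739665 at mouths [208.47103274 216.25125856] want 206.5 212.9
wrist shaft nan guide 318.8046414887794 guide rows 218.0 244.0chk.py:8: RuntimeWarning: Mean of empty slice.
  print('wrist shaft',sh[:,0].mean(),'guide',gd[:,0].mean(), 'guide rows',gd[:,1].min(),gd[:,1].max())
  ret = ret.dtype.type(ret / rcount)
```

carry_out:
  targets:
    - [0, 0, -0.003, 0, 0.015]
    - [0, 0, -0.007, 0, 0.015]
    - [0, 0, -0.011, 0, 0.015]
    - [0, 0, -0.015, 0, 0.015]
    - [0, 0, -0.019, 0, 0.015]
    - [0, 0, -0.023, 0, 0.015]
    - [0, 0, -0.026, 0, 0.015]
    - [0, 0, -0.029, 0, 0.015]
    - [0, 0, -0.03, 0, 0.015]
    - [0, 0, -0.03, 0, 0.015]

```text
time_s: 11.6
ee_pos: [0.5512, 0.2547, 0.158]
eef_rot: [2.004, 2.42, -0.005]
wrist_force: [0.1, -0.4, -1.4]
width: 0.262
```

carry_out:
  targets:
    - [0, 0, 0, 0, 0.015]
    - [0, 0, 0, 0, 0.015]
    - [0, 0, 0, 0, 0.015]
    - [0, 0, 0, 0, 0.015]
    - [0, 0, 0, 0, 0.015]

```text
time_s: 12.1
ee_pos: [0.5512, 0.2547, 0.1581]
eef_rot: [2.004, 2.419, -0.005]
wrist_force: [-0.2, 0.5, -1.3]
width: 0.265
```

```bash
python3 - <<'E'
from fit import *
s=arm.state(); print(s['time_s'],s['ee_pos'].round(4),s['wrist_force'].round(2),s['ft_torque'].round(3),'tip z',s['ee_pos'][2]-.1281,abs(s['qvel']).max())
a=snap('side','s9');b=snap('wrist','w9')
m=np.hstack([cv2.resize(a[240:390,150:270],(480,600),interpolation=0),cv2.resize(b[160:310,280:360],(320,600),interpolation=0)])
cv2.imwrite('pics/m9.png',np.clip(m[:,:,::-1]*1.7,0,255).astype(np.uint8))
E
```

```text
12.1 [0.5512 0.2547 0.1581] [-0.17  0.53 -1.33] [ 0.012  0.039 -0.016] tip z 0.02997373484872451 0.001918457797972113
```

View pics/m9.png

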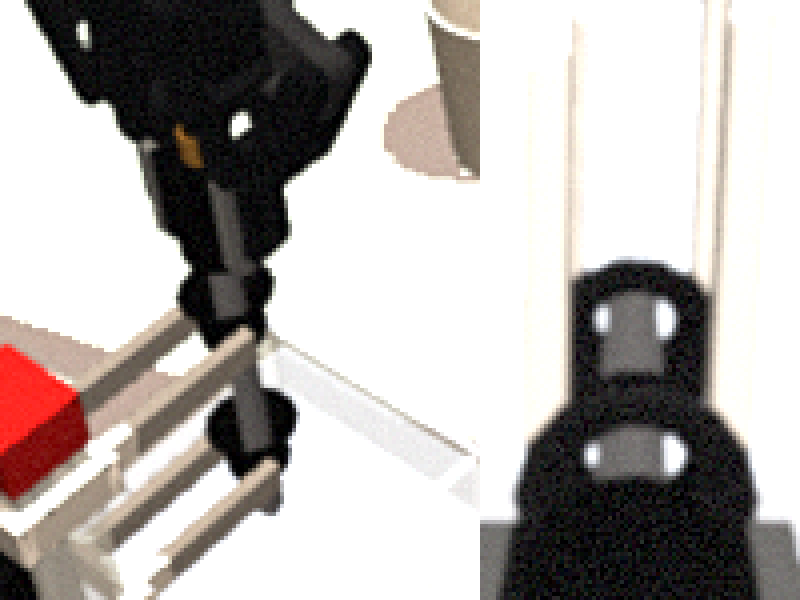

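The shaft passes through both guides with light on both sides in each bore. The tip shows below the lower guide at side (218,368), and the head is clear above the upper mouth. I'm handing in.

```bash
python3 - <<'E'
from fit import *
print(proj('side',[.551,.257,.03]).round(1)); print(arm.state()['wrist_force'].round(2)); arm.close_job()
E
```

```text
[217.3 367.1]
[ 0.82  0.09 -0.1 ]
the job is handed in; nothing more can be done
```

I took the longest probe out of the middle hole of the rack and threaded it tip first through the upper guide and then the lower guide. The arm is still holding it there, upright and still, and the job is handed in at about 12 s of the 56 s allowed.

Last checks:
- **Tip:** it is about 30 mm above the table, which is about 20 mm off the tank floor and 18 mm below the rim. The side camera sees it at (218,368), against a predicted (217,367).
- **Head:** its underside is about 17 mm above the upper guide's mouth.
- **Fit:** light shows on both sides of the shaft in both bores. Every wrist force reading during threading was about 2 N or less.
- **Disagreements:** before the tip entered the upper bore, the side and wrist views differed by up to about 1 mm on the centring. My automatic line fits stopped working once the head came into the fitted area, so I judged the last steps from the pictures and the force readings.
- **Other items:** the short probes looked unmoved after the grasp, and the cup stands upright. I did not re-measure any of these, or look at the sensor board again, at the very end. The arm passed well clear of them.

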